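# Transfer a row of reagent bottles to the rack in reverse order

## Robot

A 6-joint arm with a two-finger parallel gripper is mounted at the origin on a cart in front of the work surface, level with it; the furniture and walls round the work are solid. World frame = base frame: x ahead of the robot, y to its left, z up, the work surface at z = 0. Lengths are in mm, angles in rad, forces in N, time in s.
With the tool pointing down it reaches from about 325 to 775 mm from the base axis. Payload 9.3 kg.
Tool frame: the origin (TCP) lies on the centre line of the jaws, within the pads' length; the fingertips stand manip.tips_ahead ahead of it and the grasp point (between the pads) is the TCP (manip.tips_ahead is the distance from the TCP to the fingertips, in mm); y points along the fingers, z is the direction in which the jaws open and shut, and the axes are right-handed (so a half turn about y gives the same grasp; the last joint's range is limited). The gripper opens to 85 mm and grips with 20 to 120 N. Pads are 22 mm wide; open, the fingers measure 114 mm over their backs; the gripper's body (76 mm by 85 mm) begins 54 mm behind the grasp point. The pads swing forward as they close: fully open they stand 13 mm farther back than shut.
Start: joints at [-1.272, 0.259, 0.021, 1.334, 0, 1.418], TCP at [240.115, -494.815, 250.279] pointing down, gripper open.
Joint ranges: [-3.04, 3.04], [-0.91, 1.82], [-1.04, 1.36], [-1.92, 1.95], [-1.52, 1.45], [-3.14, 3.14]. Speed limits (rad/s): [2.22, 2.22, 2.79, 3.14, 3.14, 3.14].

## Interface

Orientations are given as a unit quaternion [x, y, z, w].
In Python, from bench import manip gives the robot as it stands. The module is installed in compiled form; this text tells all that it offers.
- The arm moves only by the tool move_arm, never from a script. Its argument "plan" is a list that holds one entry, the list of rows, each a list of 5 numbers: the finger opening in mm, from 0 to 85.4, then the shift along the tool's x, y, z in mm, then the turn about the tool's y in degrees. A call has 1 to 10 rows; each row shifts and turns the commanded pose from where the row before left it, along the tool's axes as they then stand; what a row does not reach is not made up. A row lasts 1/12 s, in which the tool goes at most 41.7 mm and 7.16 degrees, less where a joint would pass 70% of its speed; a pose out of reach is approached as far as the arm can. A call with a gripper value outside its range is refused whole. The fingers move at their own pace and stop on an object; the grip force is fixed at half the most. Time passes only in rows, so rows that do not move let the fingers close. It gives the time, the measured TCP pose, the force and the opening at its end, in the units of the state.
- manip.state(): the state, without advancing time (a new reading comes with each control period).
- manip.grab_frame(name): name is "scene" or "top" or "wrist"; returns a dict with "img" (384x512x3 uint8, red, green, blue), "depth" (384x512 float32, mm along the optical axis (not along the pixel's ray), 0 where there is no reading), "fx", "fy", "cx", "cy" (pixels), "rvec" (rotation vector, rad) and "tvec" (3), from world to camera coordinates, as OpenCV has them. Camera axes: x right, y down, z forward; pixel columns grow to the right and rows downward; lengths in mm; the calibration is good to about 2 mm. A picture is of the moment at which its call begins.
- manip.finish_job(): hands the job in, once; it reports no verdict.
The state is a dict: "time_s": time; "joint_positions": joint angles; "qvel": joint speeds; "joint_torque": joint torques, N m; "tcp_pos": TCP position; "orientation": TCP orientation; "wrist_force": force on the tool from outside, world axes, zero at the start; "moment": the same for the moment, N m; "finger_gap": finger opening in mm.
Only numpy, scipy, OpenCV 4.12 (cv2) and the standard library are available. Lean on these libraries where they do the work, as an engineer would, in place of code of your own. Each camera call takes 0.05 s, during which the arm holds its last target. There are 200 camera calls.

## Task

Move the four bottles from the row of single white trays into the empty grey four-compartment rack, one to a compartment, in reverse order: the bottle that now stands furthest left (seen from the robot) goes into the furthest right compartment, the next one into the compartment beside it, and so on, so that the row is mirrored. Keep the bottles upright, set each down gently so that it stands flat on the compartment floor, and leave the timer where it is.

Things in the scene. Friction and masses are not known exactly. Their poses are not given: they have to be found in the camera images.
- bottle_small: small clear bottle, wine-red label, broad blue cap: body 46 diameter, 86 tall overall; cap 40 wide, 62 to 86 above the base, exposed all round. Loose, under 0.5 kg. Origin: centre of its underside; z up its axis; any yaw. The shoulder slopes out from under the cap: take it by the cap from above.
- bottle_grey_cap: slim clear bottle with sloping shoulder and pale grey ribbed cap: body 56 diameter, 129 tall overall; cap 44 wide, 105 to 129 above the base. Loose, under 0.5 kg. Origin: centre of its underside; z up its axis; any yaw. The shoulder slopes out from under the cap: take it by the cap from above.
- bottle_green: opaque pale green bottle with white cap: body 66 diameter, 138 tall overall; cap 36 wide, 113 to 138 above the base. Loose, under 0.5 kg. Origin: centre of its underside; z up its axis; any yaw. The shoulder slopes out from under the cap: take it by the cap from above.
- bottle_large: large clear bottle with blue cap: body 70 diameter, 142 tall overall; cap 48 wide, 118 to 142 above the base. Loose, under 0.5 kg. Origin: centre of its underside; z up its axis; any yaw. The shoulder slopes out from under the cap: take it by the cap from above.
- tray_small: fixed white open tray, 87 x 87 x 24 mm, walls and floor 3 mm, in which bottle_small stands at the start. One of four alike in a row, 88 mm apart, on a low board; their order changes. Origin: centre of underside; y along the row, to the robot's left, x away from it (turned up to 12 degrees). Fingers have room in front of and behind the row, not between bottles.
- tray_grey_cap: fixed white open tray, 87 x 87 x 24 mm, walls and floor 3 mm, in which bottle_grey_cap stands at the start. One of four alike in a row, 88 mm apart, on a low board; their order changes. Origin: centre of underside; y along the row, to the robot's left, x away from it (turned up to 12 degrees). Fingers have room in front of and behind the row, not between bottles.
- tray_green: fixed white open tray, 87 x 87 x 24 mm, walls and floor 3 mm, in which bottle_green stands at the start. One of four alike in a row, 88 mm apart, on a low board; their order changes. Origin: centre of underside; y along the row, to the robot's left, x away from it (turned up to 12 degrees). Fingers have room in front of and behind the row, not between bottles.
- tray_large: fixed white open tray, 87 x 87 x 24 mm, walls and floor 3 mm, in which bottle_large stands at the start. One of four alike in a row, 88 mm apart, on a low board; their order changes. Origin: centre of underside; y along the row, to the robot's left, x away from it (turned up to 12 degrees). Fingers have room in front of and behind the row, not between bottles.
- rack: the empty grey rack, fixed, 90 x 351 x 26 mm (377 with end lips), left or right of the trays. Four compartments, 84 x 84 mm inside, walls 3 mm, floor 3 mm thick, 23 deep. Origin: centre of underside; y along the row, to the robot's left, x away from it (turned up to 12 degrees); compartment centres at x = 0, y = +130.5, +43.5, -43.5, -130.5 mm.
- timer: bystander: small white lab timer with two keys, 66 x 66 x 18 mm, lying behind the work. Loose. Origin: centre of its underside.
There are look-alikes about, which are no part of the job. Leave any orange or pink look-alike of the bottle_green alone.

How it is judged (in metres and radians):
At the end, for the whole second after the job is handed in: Each bottle stands released, at rest and upright (5 degrees) on the floor of its own rack compartment, within 24 mm of its centre along x and y (origin under 9 mm above the rack's underside); left to right, the order is the reverse of that of the trays they started in (x of bottle_small in the frame of rack between -0.024 and 0.024 m and z of bottle_small in the frame of rack between -0.003 and 0.009 m and angle between each of bottle_small, bottle_grey_cap, bottle_green, bottle_large's own z axis and vertical below 0.09 rad and (y of bottle_small in the frame of rack between 0.1065 and 0.1545 m or y of bottle_small in the frame of rack between 0.0195 and 0.0675 m or y of bottle_small in the frame of rack between -0.0675 and -0.0195 m or y of bottle_small in the frame of rack between -0.1545 and -0.1065 m) and linear speed of each of bottle_small, bottle_grey_cap, bottle_green, bottle_large below 0.03 m/s and angular speed of each of bottle_small, bottle_grey_cap, bottle_green, bottle_large below 0.3 rad/s and x of bottle_grey_cap in the frame of rack between -0.024 and 0.024 m and z of bottle_grey_cap in the frame of rack between -0.003 and 0.009 m and (y of bottle_grey_cap in the frame of rack between 0.1065 and 0.1545 m or y of bottle_grey_cap in the frame of rack between 0.0195 and 0.0675 m or y of bottle_grey_cap in the frame of rack between -0.0675 and -0.0195 m or y of bottle_grey_cap in the frame of rack between -0.1545 and -0.1065 m) and x of bottle_green in the frame of rack between -0.024 and 0.024 m and z of bottle_green in the frame of rack between -0.003 and 0.009 m and (y of bottle_green in the frame of rack between 0.1065 and 0.1545 m or y of bottle_green in the frame of rack between 0.0195 and 0.0675 m or y of bottle_green in the frame of rack between -0.0675 and -0.0195 m or y of bottle_green in the frame of rack between -0.1545 and -0.1065 m) and x of bottle_large in the frame of rack between -0.024 and 0.024 m and z of bottle_large in the frame of rack between -0.003 and 0.009 m and (y of bottle_large in the frame of rack between 0.1065 and 0.1545 m or y of bottle_large in the frame of rack between 0.0195 and 0.0675 m or y of bottle_large in the frame of rack between -0.0675 and -0.0195 m or y of bottle_large in the frame of rack between -0.1545 and -0.1065 m) and ((y of tray_small in the frame of tray_grey_cap above 0 m and ((y of bottle_grey_cap in the frame of rack above 0.087 m and y of bottle_small in the frame of rack below 0.087 m) or (y of bottle_grey_cap in the frame of rack above 0 m and y of bottle_small in the frame of rack below 0 m) or (y of bottle_grey_cap in the frame of rack above -0.087 m and y of bottle_small in the frame of rack below -0.087 m))) or (y of tray_small in the frame of tray_grey_cap below 0 m and ((y of bottle_small in the frame of rack above 0.087 m and y of bottle_grey_cap in the frame of rack below 0.087 m) or (y of bottle_small in the frame of rack above 0 m and y of bottle_grey_cap in the frame of rack below 0 m) or (y of bottle_small in the frame of rack above -0.087 m and y of bottle_grey_cap in the frame of rack below -0.087 m)))) and ((y of tray_small in the frame of tray_green above 0 m and ((y of bottle_green in the frame of rack above 0.087 m and y of bottle_small in the frame of rack below 0.087 m) or (y of bottle_green in the frame of rack above 0 m and y of bottle_small in the frame of rack below 0 m) or (y of bottle_green in the frame of rack above -0.087 m and y of bottle_small in the frame of rack below -0.087 m))) or (y of tray_small in the frame of tray_green below 0 m and ((y of bottle_small in the frame of rack above 0.087 m and y of bottle_green in the frame of rack below 0.087 m) or (y of bottle_small in the frame of rack above 0 m and y of bottle_green in the frame of rack below 0 m) or (y of bottle_small in the frame of rack above -0.087 m and y of bottle_green in the frame of rack below -0.087 m)))) and ((y of tray_small in the frame of tray_large above 0 m and ((y of bottle_large in the frame of rack above 0.087 m and y of bottle_small in the frame of rack below 0.087 m) or (y of bottle_large in the frame of rack above 0 m and y of bottle_small in the frame of rack below 0 m) or (y of bottle_large in the frame of rack above -0.087 m and y of bottle_small in the frame of rack below -0.087 m))) or (y of tray_small in the frame of tray_large below 0 m and ((y of bottle_small in the frame of rack above 0.087 m and y of bottle_large in the frame of rack below 0.087 m) or (y of bottle_small in the frame of rack above 0 m and y of bottle_large in the frame of rack below 0 m) or (y of bottle_small in the frame of rack above -0.087 m and y of bottle_large in the frame of rack below -0.087 m)))) and ((y of tray_grey_cap in the frame of tray_green above 0 m and ((y of bottle_green in the frame of rack above 0.087 m and y of bottle_grey_cap in the frame of rack below 0.087 m) or (y of bottle_green in the frame of rack above 0 m and y of bottle_grey_cap in the frame of rack below 0 m) or (y of bottle_green in the frame of rack above -0.087 m and y of bottle_grey_cap in the frame of rack below -0.087 m))) or (y of tray_grey_cap in the frame of tray_green below 0 m and ((y of bottle_grey_cap in the frame of rack above 0.087 m and y of bottle_green in the frame of rack below 0.087 m) or (y of bottle_grey_cap in the frame of rack above 0 m and y of bottle_green in the frame of rack below 0 m) or (y of bottle_grey_cap in the frame of rack above -0.087 m and y of bottle_green in the frame of rack below -0.087 m)))) and ((y of tray_grey_cap in the frame of tray_large above 0 m and ((y of bottle_large in the frame of rack above 0.087 m and y of bottle_grey_cap in the frame of rack below 0.087 m) or (y of bottle_large in the frame of rack above 0 m and y of bottle_grey_cap in the frame of rack below 0 m) or (y of bottle_large in the frame of rack above -0.087 m and y of bottle_grey_cap in the frame of rack below -0.087 m))) or (y of tray_grey_cap in the frame of tray_large below 0 m and ((y of bottle_grey_cap in the frame of rack above 0.087 m and y of bottle_large in the frame of rack below 0.087 m) or (y of bottle_grey_cap in the frame of rack above 0 m and y of bottle_large in the frame of rack below 0 m) or (y of bottle_grey_cap in the frame of rack above -0.087 m and y of bottle_large in the frame of rack below -0.087 m)))) and ((y of tray_green in the frame of tray_large above 0 m and ((y of bottle_large in the frame of rack above 0.087 m and y of bottle_green in the frame of rack below 0.087 m) or (y of bottle_large in the frame of rack above 0 m and y of bottle_green in the frame of rack below 0 m) or (y of bottle_large in the frame of rack above -0.087 m and y of bottle_green in the frame of rack below -0.087 m))) or (y of tray_green in the frame of tray_large below 0 m and ((y of bottle_green in the frame of rack above 0.087 m and y of bottle_large in the frame of rack below 0.087 m) or (y of bottle_green in the frame of rack above 0 m and y of bottle_large in the frame of rack below 0 m) or (y of bottle_green in the frame of rack above -0.087 m and y of bottle_large in the frame of rack below -0.087 m))))); the robot touches nothing.
It fails at once if a bottle is tipped over (leans more than 35 degrees) (angle between any of bottle_small, bottle_grey_cap, bottle_green, bottle_large's own z axis and vertical above 0.61 rad).
It fails at once if a bottle is dropped into the rack (falls faster than 0.7 m/s below 50 mm, a free fall of 25 mm or more) ((linear speed of bottle_small above 0.7 m/s and z of bottle_small in the frame of rack below 0.05 m and x of bottle_small in the frame of rack between -0.045 and 0.045 m and y of bottle_small in the frame of rack between -0.18 and 0.18 m) or (linear speed of bottle_grey_cap above 0.7 m/s and z of bottle_grey_cap in the frame of rack below 0.05 m and x of bottle_grey_cap in the frame of rack between -0.045 and 0.045 m and y of bottle_grey_cap in the frame of rack between -0.18 and 0.18 m) or (linear speed of bottle_green above 0.7 m/s and z of bottle_green in the frame of rack below 0.05 m and x of bottle_green in the frame of rack between -0.045 and 0.045 m and y of bottle_green in the frame of rack between -0.18 and 0.18 m) or (linear speed of bottle_large above 0.7 m/s and z of bottle_large in the frame of rack below 0.05 m and x of bottle_large in the frame of rack between -0.045 and 0.045 m and y of bottle_large in the frame of rack between -0.18 and 0.18 m)).
It fails at once if the timer is pushed more than 30 mm (distance of timer from where it was at the start of the episode above 0.03 m).
It also fails if it takes over 120 s, if anything falls off the work surface, if the arm or the gripper's body presses on something with over 40 N, if the wrist force passes 120 N, or if a joint passes its speed limit or range.

## Working session

There is one attempt and no reset: what is moved stays moved. The work goes in short steps, Python scripts to look and compute and a tool call to move; the robot and the scene stay as the last step left them, time stands still between calls to the robot, and variables do not carry over. Pictures are saved under pics/ and viewed, about 12 in all and at most 16, crops included, and the job is handed in when it is done.

Besides the shell and the picture viewer there is one more tool, called after "Emit:" by a JSON object that holds its "fn" and its "kwargs", one argument or row to a line. move_arm: Moves the arm, as the interface text tells. Its arguments: {"type":"object","properties":{"plan":{"type":"array"}},"required":["plan"]}

```bash
mkdir -p pics; python3 - <<'E'
from bench import manip
import cv2,numpy as np
s=manip.state();print({k:np.round(v,3).tolist() if not np.isscalar(v) else v for k,v in s.items()},manip.tips_ahead)
ims=[]
for n in("top","scene"):
    f=manip.grab_frame(n);np.savez(f"{n}.npz",**f)
    print(n,f["fx"],f["cx"],f["cy"],f["rvec"],f["tvec"])
    cv2.imwrite(f"pics/{n}0.png",f["img"][:,:,::-1])
E
```

```text
{'time_s': 0.0, 'joint_positions': [-1.272, 0.259, 0.021, 1.334, -0.0, 1.418], 'qvel': [0.001, 0.0, -0.003, 0.001, -0.001, -0.0], 'joint_torque': [-0.001, -55.564, 34.453, 0.014, -0.0, 0.0], 'tcp_pos': [240.023, -494.585, 249.651], 'orientation': [-0.158, 0.69, -0.689, 0.158], 'wrist_force': [-0.58, -0.443, -0.523], 'moment': [-0.021, -0.065, 0.006], 'finger_gap': 85.24423788376963} 19.0
top 420.1135621458595 250.04448987768157 183.7115246226054 [ 2.13742755 -2.19482885  0.13731683] [   5.07425563  513.45671241 1098.20484594]
scene 357.02008911721623 253.12681161009792 190.51194275807367 [ 1.13403899 -2.40226365  0.98486236] [328.58917395 337.27011461 889.21081997]
```

View pics/top0.png

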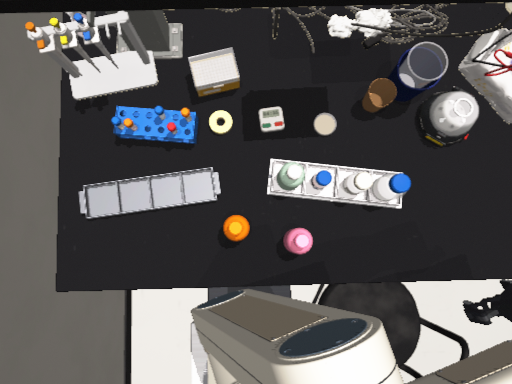

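View pics/scene0.png

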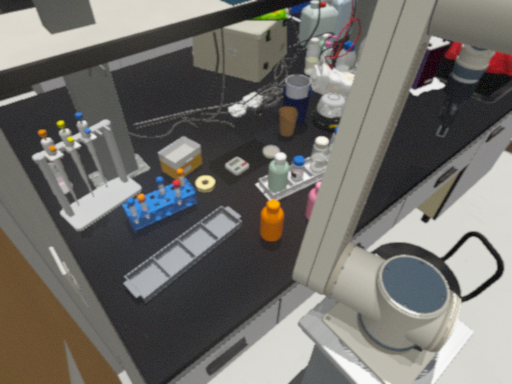

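Top view: four bottles in the white tray row, left to right: green (290,175), small with blue cap (322,180), grey cap (356,183) and large with blue cap (393,187). The grey rack is at (150,193) and the timer at (271,119). The look-alikes, orange (236,228) and pink (298,241), stand in front of the row.

```bash
cat >h.py <<'E'
import numpy as np,cv2
from bench import manip
def cloud(f):
    v,u=np.mgrid[0:384,0:512];d=f["depth"].astype(float)
    c=np.stack([(u-f["cx"])/f["fx"]*d,(v-f["cy"])/f["fy"]*d,d],-1)
    R=cv2.Rodrigues(np.array(f["rvec"],float))[0]
    w=(c-np.array(f["tvec"]).reshape(3))@R
    w[d<=0]=np.nan
    return w
E
python3 - <<'E'
from h import *
f=dict(np.load("top.npz"));w=cloud(f);x,y,z=np.moveaxis(w,-1,0)
print("table z",np.nanmedian(z[240:280,100:200]))
for n,(u,v) in dict(green=(292,172),small=(322,178),grey=(357,180),large=(398,183),orange=(236,228),pink=(300,240)).items():
    sl=np.s_[v-18:v+18,u-18:u+18];zz=z[sl];top=np.nanpercentile(zz[8:28,8:28],95);m=np.abs(zz-top)<6
    p=w[sl][m];a,b=p.min(0),p.max(0)
    print(n,"top %.1f"%top,m.sum(),"mid",np.round((a+b)/2,1),"ext",np.round(b-a,1),"mean",p.mean(0).round(1))
# rack & tray outlines
for n,sl in dict(rack=np.s_[165:222,75:225],tray=np.s_[155:212,262:412]).items():
    p=w[sl].reshape(-1,3);zz=p[:,2]
    print(n,np.histogram(zz[~np.isnan(zz)],bins=np.arange(-6,60,3)))
    m=(zz>(12 if n=="rack" else 20))&(zz<(40));r=cv2.minAreaRect(p[m,:2].astype(np.float32));print(r,m.sum())
img=f["img"][:,:,::-1]
cv2.imwrite("pics/crop.png",np.vstack([cv2.resize(img[150:215,75:235],None,fx=4.5,fy=4.5,interpolation=2),cv2.resize(img[150:215,260:420],None,fx=4.5,fy=4.5,interpolation=2)]))
E
```

```text
table z -0.3047875848707399
green top 147.0 157 mid [ 527.1 -115.8  145.1] ext [32.6 32.1  7.8] mean [ 527.6 -115.5  145.1]
small top 96.5 179 mid [ 519.5 -180.5   96.4] ext [39.1 72.9 11.6] mean [ 518.3 -194.5   94.4]
grey top 139.1 229 mid [ 503.  -285.8  137.3] ext [39.7 39.9  8.3] mean [ 502.6 -285.4  136.9]
large top 152.8 274 mid [ 493.2 -371.   151. ] ext [46.3 44.7  8.2] mean [ 492.8 -371.1  150.3]
orange top 138.9 163 mid [397.3  30.5 137.7] ext [33.7 31.6  9.5] mean [396.8  30.4 137. ]
pink top 139.3 161 mid [ 362.  -129.   137.7] ext [33.5 31.7  7.5] mean [ 361.3 -128.7  137.2]
rack (array([ 374, 1980, 3086, 1704,  310,   82,   67,   69,  109,  213,  346,
        140,   14,    0,    0,    0,    0,    0,    0,    0,    0]), array([-6, -3,  0,  3,  6,  9, 12, 15, 18, 21, 24, 27, 30, 33, 36, 39, 42,
       45, 48, 51, 54, 57]))
((498.663818359375, 261.1183776855469), (90.88339233398438, 376.9460144042969), 6.622767448425293) 958
tray (array([ 280, 1314, 1716,  789,  785,  454,  105,   71,   64,   84,  157,
        293,  145,   30,   20,   23,   24,   28,   15,   19,   19]), array([-6, -3,  0,  3,  6,  9, 12, 15, 18, 21, 24, 27, 30, 33, 36, 39, 42,
       45, 48, 51, 54, 57]))
((512.9739379882812, -243.83604431152344), (350.0764465332031, 87.61503601074219), 82.31072998046875) 760
```

View pics/crop.png

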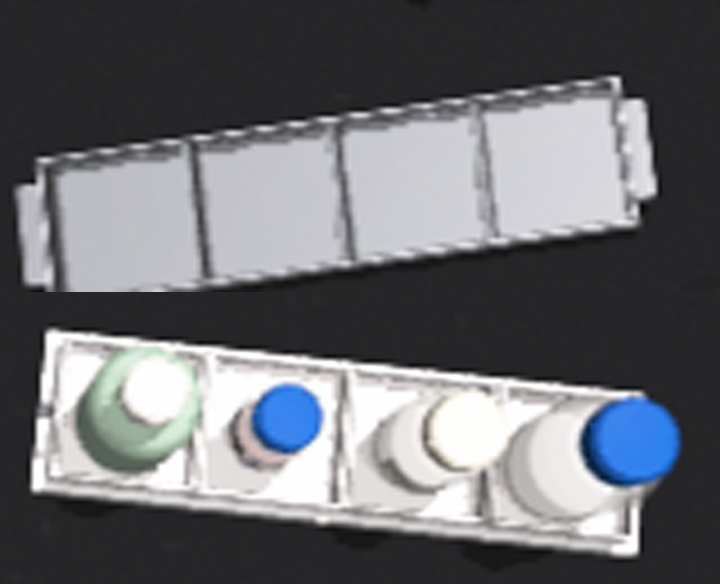

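The crop confirms the order: green, small, grey, large. The rack fit comes to 90.9 x 376.9 mm (90 x 377 given) and the tray row to 350 x 87.6. The cap tops lie about 10 mm above the bottles' own heights, which fits the board plus the tray floor.

```bash
cat >>h.py <<'E'
from scipy.spatial.transform import Rotation as Ro
RC=np.array([498.7,261.1]);RY=6.62;TY=-7.69
def slot(y): return RC+y*np.array([-np.sin(np.radians(RY)),np.cos(np.radians(RY))])
def to(p,yaw):
    s=manip.state();R=Ro.from_quat(s["orientation"]);m=R.as_matrix();z=m[:,2];a=np.degrees(np.arctan2(z[1],z[0]))
    d=(yaw-a+90)%180-90           # world yaw change (about +z)
    t=-d                          # tool y points down
    R2=R*Ro.from_euler("y",t,degrees=True)
    e=np.array(p)-s["tcp_pos"]
    print("t %.2f tcp"%s["time_s"],np.round(s["tcp_pos"],1),"tooly",m[:,1].round(3),"q6 %.2f"%s["joint_positions"][5],"gap %.1f F"%s["finger_gap"],np.round(s["wrist_force"],1))
    print("  target",np.round(p,1),"turn %.2f"%t,"then shift xyz",np.round(R2.inv().apply(e),1), "z after",R2.as_matrix()[:,2].round(2))
E
python3 - <<'E'
from h import *
f=dict(np.load("top.npz"));w=cloud(f)
for n,(u,v) in dict(small=(322,178),large=(398,183)).items():
    h=cv2.cvtColor(f["img"],cv2.COLOR_RGB2HSV);m=np.zeros((384,512),bool);m[v-16:v+16,u-16:u+16]=1
    m&=(h[...,0]>100)&(h[...,0]<125)&(h[...,1]>150)
    p=w[m];top=np.nanpercentile(p[:,2],80);p=p[abs(p[:,2]-top)<6];print(n,top,(p.min(0)+p.max(0))/2,np.ptp(p,0))
for y in(130.5,43.5,-43.5,-130.5):print(y,slot(y).round(1))
to([527.3,-115.6,200],TY)
E
```

```text
small 95.4874497175427 [ 517.1778242  -194.77627624   93.98174379] [33.75698841 33.50553934  8.94466525]
large 151.53478064021456 [ 492.01663441 -369.85978429  150.33250111] [43.93573083 44.32526983  9.46202334]
130.5 [483.7 390.7]
43.5 [493.7 304.3]
-43.5 [503.7 217.9]
-130.5 [513.7 131.5]
t 0.10 tcp [ 240.  -494.6  249.7] tooly [-0.     0.001 -1.   ] q6 1.42 gap 85.5 F [-1.1  0.3  0.8]
  target [ 527.3 -115.6  200. ] turn -56.42 then shift xyz [-414.    50.1  234. ] z after [ 0.99 -0.13 -0.  ]
```

Emit:
{"fn": "move_arm", "kwargs": {
  "plan": [
    [[85,0,0,0,-7.05],[85,0,0,0,-7.05],[85,0,0,0,-7.05],[85,0,0,0,-7.05],[85,0,0,0,-7.05],[85,0,0,0,-7.05],[85,0,0,0,-7.05],[85,0,0,0,-7.05],[85,0,0,0,0]]
  ]
}}

```text
time_s: 0.85
tcp_pos: [240.1, -494.7, 249.9]
orientation: [-0.467, 0.531, -0.531, 0.467]
wrist_force: [-0.6, -0.3, 0.4]
finger_gap: 84.6
```

```bash
python3 -c "
from h import *
to([527.3,-115.6,200],TY)"
```

```text
t 0.85 tcp [ 240.1 -494.7  249.9] tooly [-0.     0.001 -1.   ] q6 0.43 gap 84.6 F [-0.6 -0.3  0.4]
  target [ 527.3 -115.6  200. ] turn 0.30 then shift xyz [-414.1   50.1  233.9] z after [ 0.99 -0.13 -0.  ]
```

Emit:
{"fn": "move_arm", "kwargs": {
  "plan": [
    [[85,-32,0,18,0],[85,-32,0,18,0],[85,-32,0,18,0],[85,-32,0,18,0],[85,-32,0,18,0],[85,-32,0,18,0],[85,-32,0,18,0],[85,-32,0,18,0],[85,-32,0,18,0],[85,-32,0,18,0]]
  ]
}}

```text
time_s: 1.68
tcp_pos: [462.1, -200.1, 250.2]
orientation: [-0.464, 0.534, -0.534, 0.464]
wrist_force: [0.8, -0.3, -0.9]
finger_gap: 84.9
```

Emit:
{"fn": "move_arm", "kwargs": {
  "plan": [
    [[85,-32,0,18,0.3],[85,-31,0,18,0],[85,-31,0,18,0],[85,0,25,0,0],[85,0,25,0,0],[85,0,0,0,0]]
  ]
}}

```text
time_s: 2.18
tcp_pos: [526.4, -114.7, 196.0]
orientation: [-0.464, 0.536, -0.532, 0.462]
wrist_force: [-0.6, -0.3, 0.6]
finger_gap: 85.0
```

```bash
python3 - <<'E'
from h import *
to([527.3,-115.6,147],TY)
a=manip.grab_frame("wrist")["img"];b=manip.grab_frame("top")["img"]
cv2.imwrite("pics/w1.png",np.hstack([a,b])[:,:,::-1][:,::1]); im=cv2.imread("pics/w1.png");cv2.imwrite("pics/w1.png",cv2.resize(im,(800,300)))
E
```

```text
t 2.18 tcp [ 526.4 -114.7  196. ] tooly [-0.006  0.002 -1.   ] q6 1.34 gap 85.0 F [-0.6 -0.3  0.6]
  target [ 527.3 -115.6  147. ] turn -0.46 then shift xyz [ 0.9 49.   1.4] z after [ 0.99 -0.13 -0.01]
```

View pics/w1.png

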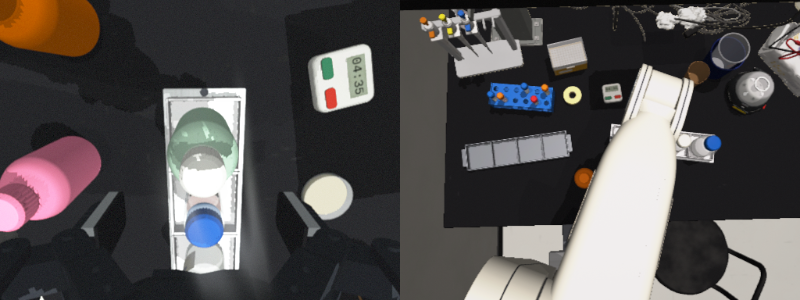

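Wrist view: the green cap at (204,172) is midway between the fingers, and the timer is well clear. I'll check the cap's position with the wrist depth before descending.

```bash
cat >>h.py <<'E'
def wcap(zt,xy,r=40):
    f=manip.grab_frame("wrist");w=cloud(f)
    m=(abs(w[...,2]-zt)<7)&(np.hypot(w[...,0]-xy[0],w[...,1]-xy[1])<r)
    p=w[m];print("wrist cap n",m.sum(),(p.min(0)+p.max(0)).round(1)/2,"ext",np.ptp(p,0).round(1),"top %.1f"%np.percentile(p[:,2],90))
E
python3 - <<'E'
from h import *
wcap(147,[527,-115])
E
```

```text
wrist cap n 2624 [ 526.8  -116.45  144.1 ] ext [35.2 35.3  8.1] top 146.7
```

Agrees to 1 mm. Descend (TCP at cap-top height, z≈146) and close.

Emit:
{"fn": "move_arm", "kwargs": {
  "plan": [
    [[85,1.5,15,1,-0.4],[85,0,15,0,0],[85,0,12,0,0],[85,0,8,0,0],[85,0,0,0,0],[25,0,0,0,0],[25,0,0,0,0],[25,0,0,0,0],[25,0,0,0,0],[25,0,0,0,0]]
  ]
}}

```text
time_s: 3.17
tcp_pos: [528.9, -118.0, 151.4]
orientation: [0.465, -0.532, 0.533, -0.466]
wrist_force: [-1.6, -0.5, 5.9]
finger_gap: 32.5
```

```bash
python3 -c "
from h import *
to([527,-116.2,146],TY)"
```

```text
t 3.17 tcp [ 528.9 -118.   151.4] tooly [ 0.001 -0.001 -1.   ] q6 1.33 gap 32.5 F [-1.6 -0.5  5.9]
  target [ 527.  -116.2  146. ] turn 0.07 then shift xyz [-1.5  5.4 -2.2] z after [ 0.99 -0.13  0.  ]
```

Emit:
{"fn": "move_arm", "kwargs": {
  "plan": [
    [[25,0,0,0,0],[25,0,0,0,0],[25,0,0,0,0],[25,0,0,0,0]]
  ]
}}

```text
time_s: 3.5
tcp_pos: [528.9, -117.9, 151.4]
orientation: [0.466, -0.532, 0.533, -0.466]
wrist_force: [-2.3, -0.1, 5.2]
finger_gap: 32.4
```

```bash
python3 - <<'E'
from h import *
to([527,-116.2,146],TY)
a=manip.grab_frame("wrist")["img"];cv2.imwrite("pics/w2.png",a[:,:,::-1])
E
```

```text
t 3.50 tcp [ 528.9 -117.9  151.4] tooly [ 0.001 -0.001 -1.   ] q6 1.33 gap 32.4 F [-2.3 -0.1  5.2]
  target [ 527.  -116.2  146. ] turn 0.08 then shift xyz [-1.5  5.4 -2.1] z after [ 0.99 -0.13  0.  ]
```

View pics/w2.png

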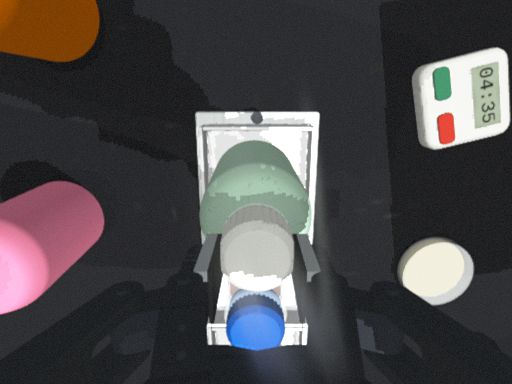

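The cap at (255,245) is held squarely between the pads and the gap is steady. Lift.

Emit:
{"fn": "move_arm", "kwargs": {
  "plan": [
    [[25,0,-6,0,0],[25,0,-12,0,0],[25,0,-18,0,0],[25,0,-20,0,0],[25,0,0,0,0],[25,0,0,0,0]]
  ]
}}

```text
time_s: 4.05
tcp_pos: [529.0, -117.9, 206.6]
orientation: [0.465, -0.532, 0.533, -0.466]
wrist_force: [0.8, 0.4, -4.1]
finger_gap: 32.6
```

```bash
python3 - <<'E'
from h import *
to([*slot(-130.5),205],RY)
E
```

```text
t 4.05 tcp [ 529.  -117.9  206.6] tooly [ 0.001 -0.001 -1.   ] q6 1.33 gap 32.6 F [ 0.8  0.4 -4.1]
  target [513.7 131.5 205. ] turn -14.23 then shift xyz [-249.5    1.5   13.6] z after [0.99 0.12 0.  ]
```

Emit:
{"fn": "move_arm", "kwargs": {
  "plan": [
    [[25,0,0,0,-4.75],[25,0,0,0,-4.75],[25,0,0,0,-4.75],[25,-20,0,2,0],[25,-37,0,2,0],[25,-37,0,2,0],[25,-37,0,2,0],[25,-37,0,2,0],[25,-37,0,2,0],[25,-30,0,2,0]]
  ]
}}

```text
time_s: 4.88
tcp_pos: [514.1, 119.5, 204.7]
orientation: [0.529, -0.471, 0.469, -0.528]
wrist_force: [0.5, 0.9, -3.6]
finger_gap: 32.4
```

Emit:
{"fn": "move_arm", "kwargs": {
  "plan": [
    [[25,-15,0,0,0],[25,0,15,0,0],[25,0,10,0,0],[25,0,0,0,0],[25,0,0,0,0]]
  ]
}}

```text
time_s: 5.3
tcp_pos: [513.0, 131.6, 179.9]
orientation: [0.529, -0.471, 0.47, -0.527]
wrist_force: [0.1, -0.4, -3.1]
finger_gap: 32.4
```

```bash
python3 - <<'E'
from h import *
to([*slot(-130.5),145],RY)
a=manip.grab_frame("wrist")["img"];cv2.imwrite("pics/w3.png",a[:,:,::-1])
E
```

```text
t 5.30 tcp [513.  131.6 179.9] tooly [-0.003 -0.    -1.   ] q6 1.55 gap 32.4 F [ 0.1 -0.4 -3.1]
  target [513.7 131.5 145. ] turn -0.02 then shift xyz [ 0.2 34.9  0.9] z after [ 0.99  0.12 -0.  ]
```

View pics/w3.png

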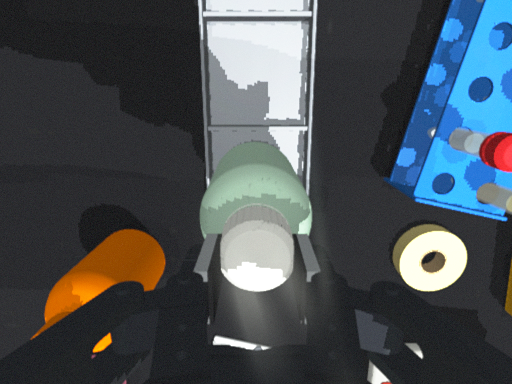

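The bottle is centred over the right-hand compartment, between the rack's side walls at about 208 and 308. Lower it.

Emit:
{"fn": "move_arm", "kwargs": {
  "plan": [
    [[25,0,10,1,0],[25,0,10,0,0],[25,0,7,0,0],[25,0,4,0,0],[25,0,0,0,0],[25,0,0,0,0]]
  ]
}}

```text
time_s: 5.85
tcp_pos: [514.6, 132.1, 150.0]
orientation: [0.528, -0.47, 0.47, -0.528]
wrist_force: [-0.6, -0.2, -3.1]
finger_gap: 32.3
```

Emit:
{"fn": "move_arm", "kwargs": {
  "plan": [
    [[25,0,1.5,0,0],[25,0,1,0,0],[25,0,0,0,0],[25,0,0,0,0]]
  ]
}}

```text
time_s: 6.18
tcp_pos: [514.7, 132.3, 147.9]
orientation: [-0.528, 0.47, -0.47, 0.528]
wrist_force: [-1.0, 0.1, -4.2]
finger_gap: 32.3
```

Emit:
{"fn": "move_arm", "kwargs": {
  "plan": [
    [[25,0,1,0,0],[25,0,1,0,0],[25,0,0,0,0],[25,0,0,0,0]]
  ]
}}

```text
time_s: 6.52
tcp_pos: [514.9, 132.2, 146.5]
orientation: [-0.528, 0.47, -0.471, 0.528]
wrist_force: [-1.7, -0.2, 3.6]
finger_gap: 32.4
```

Emit:
{"fn": "move_arm", "kwargs": {
  "plan": [
    [[25,0,1,0,0],[25,0,0,0,0],[25,0,0,0,0]]
  ]
}}

```text
time_s: 6.77
tcp_pos: [515.0, 132.3, 146.4]
orientation: [-0.528, 0.47, -0.471, 0.529]
wrist_force: [-4.0, -0.7, 13.5]
finger_gap: 32.6
```

Emit:
{"fn": "move_arm", "kwargs": {
  "plan": [
    [[25,0,-1,0,0],[25,0,0,0,0],[70,0,0,0,0],[70,0,0,0,0],[70,0,0,0,0],[70,0,0,0,0],[70,0,-10,0,0],[70,0,-30,0,0],[70,0,-35,0,0],[70,0,-10,0,0]]
  ]
}}

```text
time_s: 7.6
tcp_pos: [515.9, 132.4, 236.0]
orientation: [-0.527, 0.469, -0.472, 0.53]
wrist_force: [-0.4, -0.6, 0.5]
finger_gap: 70.1
```

```bash
python3 - <<'E'
from h import *
wcap(141,slot(-130.5))
to([517.2,-194.8,230],TY)
E
```

```text
wrist cap n 1875 [512.45 132.55 138.9 ] ext [35.3 35.8  9.7] top 141.8
t 7.65 tcp [516.2 132.4 236.1] tooly [ 0.007  0.001 -1.   ] q6 1.55 gap 69.8 F [ 0.6 -0.4  1.1]
  target [ 517.2 -194.8  230. ] turn 14.33 then shift xyz [324.2   5.8  44.7] z after [ 0.99 -0.13  0.01]
```

Green stands at (512.5,132.6), 1.6 mm from the compartment centre, with its cap top at 141.8 (141 expected). Next is small.

Emit:
{"fn": "move_arm", "kwargs": {
  "plan": [
    [[70,0,0,0,4.8],[70,0,0,0,4.8],[70,0,0,0,4.7],[70,36,0,5,0],[70,36,0,5,0],[70,36,0,5,0],[70,36,0,5,0],[70,36,0,5,0],[70,36,0,5,0],[70,36,0,5,0]]
  ]
}}

```text
time_s: 8.48
tcp_pos: [515.3, -123.9, 230.8]
orientation: [0.465, -0.532, 0.532, -0.466]
wrist_force: [1.1, 0.8, 0.2]
finger_gap: 70.0
```

Emit:
{"fn": "move_arm", "kwargs": {
  "plan": [
    [[70,36,0,5,0],[70,36,0,4.7,0],[70,0,30,0,0],[70,0,30,0,0],[70,0,15,0,0],[70,0,0,0,0],[70,0,0,0,0]]
  ]
}}

```text
time_s: 9.07
tcp_pos: [515.5, -194.7, 155.5]
orientation: [-0.466, 0.533, -0.532, 0.465]
wrist_force: [-0.0, 0.2, 0.2]
finger_gap: 69.7
```

```bash
python3 - <<'E'
from h import *
wcap(94,[517,-195],25)
to([517.2,-194.8,97],TY)
E
```

```text
wrist cap n 3122 [ 517.   -197.15   91.9 ] ext [39.6 39.2  9.8] top 95.4
t 9.12 tcp [ 516.1 -194.9  156.6] tooly [ 0.001 -0.    -1.   ] q6 1.19 gap 69.9 F [0.1 0.  0.2]
  target [ 517.2 -194.8   97. ] turn 0.04 then shift xyz [-0.3 59.6  1.1] z after [ 0.99 -0.13  0.  ]
```

Emit:
{"fn": "move_arm", "kwargs": {
  "plan": [
    [[70,2,25,1,0],[70,0,20,0,0],[70,0,10,0,0],[70,0,4,0,0],[70,0,0,0,0],[28,0,0,0,0],[28,0,0,0,0],[28,0,0,0,0],[28,0,0,0,0],[28,0,0,0,0]]
  ]
}}

```text
time_s: 9.95
tcp_pos: [517.0, -197.3, 98.4]
orientation: [0.465, -0.531, 0.533, -0.466]
wrist_force: [-1.4, -0.2, 7.1]
finger_gap: 36.7
```

Emit:
{"fn": "move_arm", "kwargs": {
  "plan": [
    [[28,0,0,0,0],[28,0,-5,0,0],[28,0,-10,0,0],[28,0,-20,0,0],[28,0,0,0,0],[28,0,0,0,0]]
  ]
}}

```text
time_s: 10.45
tcp_pos: [517.1, -197.3, 133.4]
orientation: [0.465, -0.531, 0.533, -0.466]
wrist_force: [-0.1, -0.1, -1.4]
finger_gap: 36.2
```

```bash
python3 - <<'E'
from h import *
to([*slot(-43.5),250],RY)
a=manip.grab_frame("wrist")["img"];cv2.imwrite("pics/w4.png",a[:,:,::-1])
E
```

```text
t 10.45 tcp [ 517.1 -197.3  133.4] tooly [ 0.002 -0.001 -1.   ] q6 1.19 gap 36.2 F [-0.1 -0.1 -1.4]
  target [503.7 217.9 250. ] turn -14.28 then shift xyz [-413.8 -117.2   34.8] z after [0.99 0.12 0.  ]
```

View pics/w4.png

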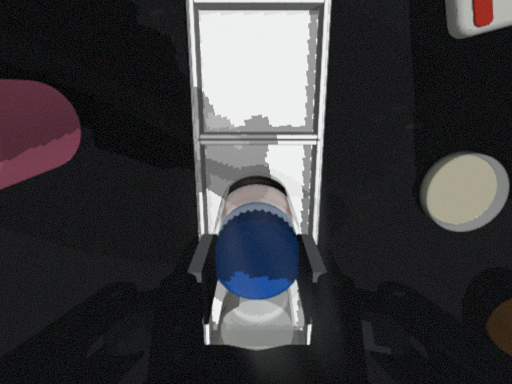

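Small is held by its cap at (258,250) and lifted clear. Raise it above green's cap and carry it.

Emit:
{"fn": "move_arm", "kwargs": {
  "plan": [
    [[28,0,-25,0,-4.8],[28,0,-35,0,-4.8],[28,0,-35,0,-4.7],[28,0,-25,0,0],[28,-20,0,3,0],[28,-36,0,3,0],[28,-36,0,3,0],[28,-36,0,3,0],[28,-36,0,3,0],[28,-36,0,3,0]]
  ]
}}

```text
time_s: 11.33
tcp_pos: [510.6, 5.4, 251.2]
orientation: [0.528, -0.471, 0.47, -0.528]
wrist_force: [0.0, -1.0, -0.1]
finger_gap: 36.3
```

Emit:
{"fn": "move_arm", "kwargs": {
  "plan": [
    [[28,-36,0,3,0],[28,-36,0,3,0],[28,-36,0,3,0],[28,-36,0,3,0],[28,-36,0,3,0],[28,-30,0,2,0],[28,0,0,0,0],[28,0,0,0,0]]
  ]
}}

```text
time_s: 12.0
tcp_pos: [503.2, 215.7, 250.9]
orientation: [0.529, -0.47, 0.469, -0.528]
wrist_force: [-0.8, 0.2, -1.9]
finger_gap: 36.5
```

```bash
python3 - <<'E'
from h import *
to([*slot(-43.5),93],RY)
E
```

```text
t 12.00 tcp [503.2 215.7 250.9] tooly [-0.002 -0.001 -1.   ] q6 1.70 gap 36.5 F [-0.8  0.2 -1.9]
  target [503.7 217.9  93. ] turn 0.19 then shift xyz [ -2.2 157.9   1. ] z after [ 0.99  0.12 -0.  ]
```

Emit:
{"fn": "move_arm", "kwargs": {
  "plan": [
    [[28,-2,35,1,0],[28,0,35,0,0],[28,0,35,0,0],[28,0,25,0,0],[28,0,14,0,0],[28,0,8,0,0],[28,0,0,0,0],[28,0,0,0,0]]
  ]
}}

```text
time_s: 12.67
tcp_pos: [505.0, 215.8, 100.2]
orientation: [0.528, -0.47, 0.47, -0.528]
wrist_force: [-0.1, -0.7, 0.3]
finger_gap: 36.3
```

Emit:
{"fn": "move_arm", "kwargs": {
  "plan": [
    [[28,0,1.5,0,0],[28,0,1.5,0,0],[28,0,0,0,0],[28,0,0,0,0]]
  ]
}}

```text
time_s: 13.0
tcp_pos: [504.8, 216.5, 97.3]
orientation: [-0.528, 0.47, -0.47, 0.528]
wrist_force: [0.3, 0.4, -1.4]
finger_gap: 36.1
```

Emit:
{"fn": "move_arm", "kwargs": {
  "plan": [
    [[28,-1,1.5,0,0],[28,0,1,0,0],[28,0,0,0,0],[28,0,0,0,0]]
  ]
}}

```text
time_s: 13.33
tcp_pos: [504.4, 217.5, 94.2]
orientation: [0.528, -0.47, 0.47, -0.528]
wrist_force: [0.3, -0.5, -0.7]
finger_gap: 36.4
```

Emit:
{"fn": "move_arm", "kwargs": {
  "plan": [
    [[28,0,1,0,0],[28,0,0,0,0],[28,0,0,0,0]]
  ]
}}

```text
time_s: 13.58
tcp_pos: [504.6, 217.5, 93.4]
orientation: [-0.528, 0.47, -0.47, 0.528]
wrist_force: [-0.7, 0.6, 1.5]
finger_gap: 36.3
```

Emit:
{"fn": "move_arm", "kwargs": {
  "plan": [
    [[28,0,1,0,0],[28,0,0,0,0],[28,0,0,0,0]]
  ]
}}

```text
time_s: 13.83
tcp_pos: [504.7, 217.6, 93.4]
orientation: [-0.528, 0.47, -0.47, 0.529]
wrist_force: [-1.9, -0.3, 11.8]
finger_gap: 36.5
```

Emit:
{"fn": "move_arm", "kwargs": {
  "plan": [
    [[28,0,-1,0,0],[28,0,0,0,0],[75,0,0,0,0],[75,0,0,0,0],[75,0,0,0,0],[75,0,0,0,0],[75,0,-10,0,0],[75,0,-30,0,0],[75,0,-40,0,0],[75,0,-40,0,0]]
  ]
}}

```text
time_s: 14.67
tcp_pos: [503.8, 217.3, 214.9]
orientation: [0.529, -0.471, 0.47, -0.528]
wrist_force: [1.6, 0.5, 0.3]
finger_gap: 74.9
```

```bash
python3 - <<'E'
from h import *
wcap(89,slot(-43.5),25)
to([502.8,-285.6,215],TY)
E
```

```text
wrist cap n 1877 [504.4  217.2   87.05] ext [39.1 39.5 10.1] top 90.4
t 14.72 tcp [506.3 218.  223.5] tooly [ 0.01   0.002 -1.   ] q6 1.71 gap 74.8 F [0.6 0.7 5.6]
  target [ 502.8 -285.6  215. ] turn 14.33 then shift xyz [499.5   7.2  63.9] z after [ 0.99 -0.13  0.01]
```

Small is placed within 1 mm. Next is grey cap.

Emit:
{"fn": "move_arm", "kwargs": {
  "plan": [
    [[75,0,0,0,4.8],[75,0,0,0,4.8],[75,0,0,0,4.7],[75,36,0,4.6,0],[75,36,0,4.6,0],[75,36,0,4.6,0],[75,36,0,4.6,0],[75,36,0,4.6,0],[75,36,0,4.6,0],[75,36,0,4.6,0]]
  ]
}}

```text
time_s: 15.55
tcp_pos: [502.5, -38.3, 214.2]
orientation: [0.465, -0.532, 0.533, -0.466]
wrist_force: [1.0, 0.5, -0.2]
finger_gap: 75.1
```

Emit:
{"fn": "move_arm", "kwargs": {
  "plan": [
    [[75,36,0,4.6,0],[75,36,0,4.6,0],[75,36,0,4.6,0],[75,36,0,4.6,0],[75,36,0,4.6,0],[75,36,0,4.6,0],[75,32,0,4.6,0],[75,0,20,0,0],[75,0,0,0,0],[75,0,0,0,0]]
  ]
}}

```text
time_s: 16.38
tcp_pos: [501.0, -286.4, 193.0]
orientation: [-0.465, 0.533, -0.532, 0.465]
wrist_force: [0.3, -0.1, -0.6]
finger_gap: 75.0
```

```bash
python3 - <<'E'
from h import *
wcap(137,[503,-285])
to([502.8,-285.6,141],TY)
E
```

```text
wrist cap n 4017 [ 503.5  -285.95  134.9 ] ext [43.8 43.4  9.8] top 138.1
t 16.43 tcp [ 501.4 -286.1  193.8] tooly [-0.001  0.001 -1.   ] q6 1.04 gap 75.2 F [ 0.5 -0.6  1. ]
  target [ 502.8 -285.6  141. ] turn 0.04 then shift xyz [-0.6 52.8  1.3] z after [ 0.99 -0.13 -0.  ]
```

Emit:
{"fn": "move_arm", "kwargs": {
  "plan": [
    [[75,0,22,2,0],[75,0,18,0,0],[75,0,9,0,0],[75,0,4,0,0],[75,0,0,0,0],[32,0,0,0,0],[32,0,0,0,0],[32,0,0,0,0],[32,0,0,0,0],[32,0,0,0,0]]
  ]
}}

```text
time_s: 17.27
tcp_pos: [504.1, -287.3, 141.9]
orientation: [0.465, -0.531, 0.533, -0.466]
wrist_force: [-1.7, 0.6, 7.8]
finger_gap: 40.1
```

Emit:
{"fn": "move_arm", "kwargs": {
  "plan": [
    [[32,0,0,0,0],[32,0,-5,0,0],[32,0,-10,0,0],[32,0,-20,0,0],[32,0,0,0,0],[32,0,0,0,0]]
  ]
}}

```text
time_s: 17.77
tcp_pos: [504.1, -287.3, 176.5]
orientation: [0.465, -0.531, 0.533, -0.466]
wrist_force: [-0.5, -0.3, -2.9]
finger_gap: 40.8
```

```bash
python3 - <<'E'
from h import *
to([*slot(43.5),300],RY)
a=manip.grab_frame("wrist")["img"];cv2.imwrite("pics/w5.png",a[:,:,::-1])
E
```

```text
t 17.77 tcp [ 504.1 -287.3  176.5] tooly [ 0.002 -0.002 -1.   ] q6 1.04 gap 40.8 F [-0.5 -0.3 -2.9]
  target [493.7 304.3 300. ] turn -14.29 then shift xyz [-588.7 -124.5   58.1] z after [0.99 0.12 0.  ]
```

View pics/w5.png

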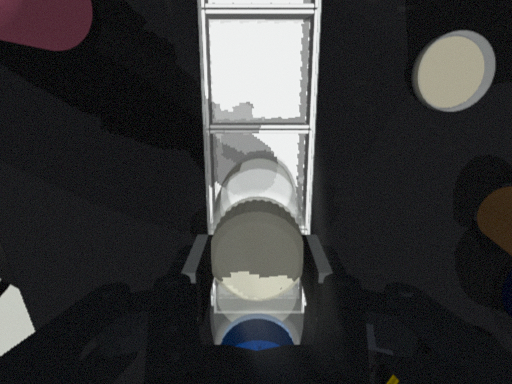

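The grey cap at (257,250) is held. Raise it to TCP z≈300, which puts the base about 23 mm above green's cap, and carry it.

Emit:
{"fn": "move_arm", "kwargs": {
  "plan": [
    [[32,0,-25,0,-4.8],[32,0,-36,0,-4.8],[32,0,-36,0,-4.7],[32,0,-26,0,0],[32,-20,0,2,0],[32,-36,0,3.6,0],[32,-36,0,3.6,0],[32,-36,0,3.6,0],[32,-36,0,3.6,0],[32,-36,0,3.6,0]]
  ]
}}

```text
time_s: 18.65
tcp_pos: [499.8, -84.4, 297.3]
orientation: [0.528, -0.471, 0.47, -0.528]
wrist_force: [0.5, 0.3, -2.0]
finger_gap: 40.8
```

Emit:
{"fn": "move_arm", "kwargs": {
  "plan": [
    [[32,-36,0,3.6,0],[32,-36,0,3.6,0],[32,-36,0,3.6,0],[32,-36,0,3.6,0],[32,-36,0,3.6,0],[32,-36,0,3.6,0],[32,-36,0,3.6,0],[32,-36,0,3.6,0],[32,-36,0,3.6,0],[32,-36,0,3.6,0]]
  ]
}}

```text
time_s: 19.48
tcp_pos: [493.9, 277.6, 297.3]
orientation: [0.529, -0.47, 0.47, -0.528]
wrist_force: [0.6, 0.4, -1.5]
finger_gap: 40.5
```

```bash
python3 - <<'E'
from h import *
to([*slot(43.5),136],RY)
E
```

```text
t 19.48 tcp [493.9 277.6 297.3] tooly [-0.001 -0.001 -1.   ] q6 1.82 gap 40.5 F [ 0.6  0.4 -1.5]
  target [493.7 304.3 136. ] turn 0.02 then shift xyz [-26.7 161.3   3.1] z after [ 0.99  0.12 -0.  ]
```

Emit:
{"fn": "move_arm", "kwargs": {
  "plan": [
    [[32,-27,0,3,0],[32,0,0,0,0],[32,0,35,0,0],[32,0,35,0,0],[32,0,35,0,0],[32,0,25,0,0],[32,0,14,0,0],[32,0,8,0,0],[32,0,0,0,0],[32,0,0,0,0]]
  ]
}}

```text
time_s: 20.32
tcp_pos: [494.5, 302.8, 146.4]
orientation: [0.528, -0.47, 0.47, -0.528]
wrist_force: [0.4, 0.3, -1.5]
finger_gap: 40.1
```

```bash
python3 - <<'E'
from h import *
to([*slot(43.5),136],RY)
E
```

```text
t 20.32 tcp [494.5 302.8 146.4] tooly [-0. -0. -1.] q6 1.86 gap 40.1 F [ 0.4  0.3 -1.5]
  target [493.7 304.3 136. ] turn 0.01 then shift xyz [-1.6 10.4 -0.6] z after [ 0.99  0.12 -0.  ]
```

Emit:
{"fn": "move_arm", "kwargs": {
  "plan": [
    [[32,-1.5,3,0,0],[32,0,3,0,0],[32,0,1.5,0,0],[32,0,0,0,0],[32,0,0,0,0]]
  ]
}}

```text
time_s: 20.73
tcp_pos: [494.3, 304.5, 139.0]
orientation: [-0.528, 0.47, -0.47, 0.528]
wrist_force: [0.0, -0.0, -2.1]
finger_gap: 40.4
```

Emit:
{"fn": "move_arm", "kwargs": {
  "plan": [
    [[32,0,1,0,0],[32,0,1,0,0],[32,0,0,0,0],[32,0,0,0,0]]
  ]
}}

```text
time_s: 21.07
tcp_pos: [494.3, 304.5, 137.0]
orientation: [-0.528, 0.47, -0.47, 0.528]
wrist_force: [-0.7, -0.0, 0.6]
finger_gap: 40.4
```

Emit:
{"fn": "move_arm", "kwargs": {
  "plan": [
    [[32,0,1,0,0],[32,0,0,0,0],[32,0,0,0,0]]
  ]
}}

```text
time_s: 21.32
tcp_pos: [494.4, 304.7, 137.0]
orientation: [-0.528, 0.47, -0.47, 0.529]
wrist_force: [-1.7, -0.2, 8.6]
finger_gap: 40.6
```

Emit:
{"fn": "move_arm", "kwargs": {
  "plan": [
    [[32,0,-1,0,0],[32,0,0,0,0],[80,0,0,0,0],[80,0,0,0,0],[80,0,0,0,0],[80,0,0,0,0],[80,0,-10,0,0],[80,0,-30,0,0],[80,0,-40,0,0],[80,0,-15,0,0]]
  ]
}}

```text
time_s: 22.15
tcp_pos: [495.1, 304.8, 237.2]
orientation: [-0.526, 0.469, -0.471, 0.53]
wrist_force: [0.6, 0.7, -0.1]
finger_gap: 79.9
```

```bash
python3 - <<'E'
from h import *
wcap(132,slot(43.5))
to([492.5,-370.5,230],TY)
E
```

```text
wrist cap n 2656 [493.   305.5  129.85] ext [43.2 43.6  9.7] top 133.1
t 22.20 tcp [495.7 305.1 238.7] tooly [ 0.008  0.003 -1.   ] q6 1.86 gap 79.7 F [-1.   0.7  1.8]
  target [ 492.5 -370.5  230. ] turn 14.33 then shift xyz [670.    6.4  87.2] z after [ 0.99 -0.13  0.01]
```

Emit:
{"fn": "move_arm", "kwargs": {
  "plan": [
    [[80,0,0,0,4.8],[80,0,0,0,4.8],[80,0,0,0,4.7],[80,36,0,4.7,0],[80,36,0,4.7,0],[80,36,0,4.7,0],[80,36,0,4.7,0],[80,36,0,4.7,0],[80,36,0,4.7,0],[80,36,0,4.7,0]]
  ]
}}

```text
time_s: 23.03
tcp_pos: [492.9, 48.7, 232.6]
orientation: [0.465, -0.532, 0.532, -0.466]
wrist_force: [1.4, 0.5, 0.7]
finger_gap: 79.9
```

Emit:
{"fn": "move_arm", "kwargs": {
  "plan": [
    [[80,36,0,4.7,0],[80,36,0,4.7,0],[80,36,0,4.7,0],[80,36,0,4.7,0],[80,36,0,4.7,0],[80,36,0,4.7,0],[80,36,0,4.7,0],[80,36,0,4.7,0],[80,36,0,4.7,0],[80,36,0,4.7,0]]
  ]
}}

```text
time_s: 23.87
tcp_pos: [491.4, -314.7, 232.5]
orientation: [0.465, -0.532, 0.533, -0.465]
wrist_force: [1.2, 0.5, -0.3]
finger_gap: 80.1
```

Emit:
{"fn": "move_arm", "kwargs": {
  "plan": [
    [[80,30,0,4,0],[80,28,0,3.5,0],[80,0,20,0,0],[80,0,0,0,0],[80,0,0,0,0]]
  ]
}}

```text
time_s: 24.28
tcp_pos: [490.9, -370.8, 211.3]
orientation: [-0.465, 0.533, -0.532, 0.465]
wrist_force: [0.1, 0.9, 0.2]
finger_gap: 80.2
```

```bash
python3 - <<'E'
from h import *
wcap(150,[492.5,-370.5])
to([492.5,-370.5,155],TY)
E
```

```text
wrist cap n 4518 [ 492.65 -372.35  147.85] ext [47.5 48.1  9.7] top 151.3
t 24.33 tcp [ 491.4 -370.6  212.3] tooly [-0.     0.001 -1.   ] q6 0.92 gap 80.0 F [-0.6  0.2 -0.9]
  target [ 492.5 -370.5  155. ] turn 0.04 then shift xyz [-0.2 57.3  1.1] z after [ 0.99 -0.13 -0.  ]
```

Emit:
{"fn": "move_arm", "kwargs": {
  "plan": [
    [[80,1.5,25,1,0],[80,0,19,0,0],[80,0,9,0,0],[80,0,4,0,0],[80,0,0,0,0],[36,0,0,0,0],[36,0,0,0,0],[36,0,0,0,0],[36,0,0,0,0],[36,0,0,0,0]]
  ]
}}

```text
time_s: 25.17
tcp_pos: [492.7, -373.3, 156.5]
orientation: [0.465, -0.531, 0.533, -0.466]
wrist_force: [0.6, 1.1, 6.7]
finger_gap: 44.6
```

Emit:
{"fn": "move_arm", "kwargs": {
  "plan": [
    [[36,0,0,0,0],[36,0,-5,0,0],[36,0,-10,0,0],[36,0,-20,0,0],[36,0,0,0,0],[36,0,0,0,0]]
  ]
}}

```text
time_s: 25.67
tcp_pos: [492.7, -373.3, 190.8]
orientation: [0.465, -0.531, 0.533, -0.465]
wrist_force: [0.3, 0.4, -4.7]
finger_gap: 44.1
```

```bash
python3 - <<'E'
from h import *
to([*slot(130.5),310],RY)
a=manip.grab_frame("wrist")["img"];cv2.imwrite("pics/w6.png",a[:,:,::-1])
E
```

```text
t 25.67 tcp [ 492.7 -373.3  190.8] tooly [ 0.002 -0.002 -1.   ] q6 0.92 gap 44.1 F [ 0.3  0.4 -4.7]
  target [483.7 390.7 310. ] turn -14.29 then shift xyz [-759.8 -120.5   79.3] z after [0.99 0.12 0.  ]
```

View pics/w6.png

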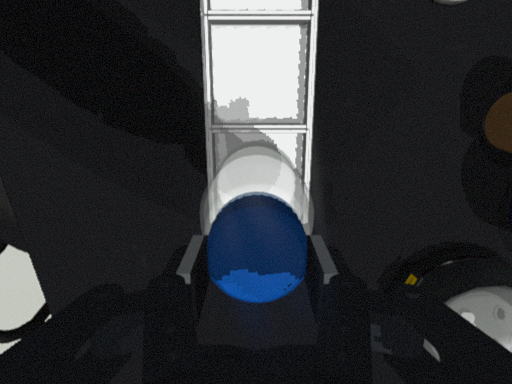

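The large cap at (257,247) is held. Raise to TCP z≈312 and carry it.

Emit:
{"fn": "move_arm", "kwargs": {
  "plan": [
    [[36,0,-25,0,-4.8],[36,0,-36,0,-4.8],[36,0,-36,0,-4.7],[36,0,-25,0,0],[36,-20,0,2,0],[36,-36,0,3.8,0],[36,-36,0,3.8,0],[36,-36,0,3.8,0],[36,-36,0,3.8,0],[36,-36,0,3.8,0]]
  ]
}}

```text
time_s: 26.55
tcp_pos: [489.4, -170.1, 310.6]
orientation: [0.528, -0.471, 0.47, -0.528]
wrist_force: [0.9, -1.0, -4.1]
finger_gap: 43.9
```

```bash
python3 - <<'E'
from h import *
to([*slot(130.5),312],RY)
E
```

```text
t 26.55 tcp [ 489.4 -170.1  310.6] tooly [-0.001  0.001 -1.   ] q6 0.96 gap 43.9 F [ 0.9 -1.  -4.1]
  target [483.7 390.7 312. ] turn -0.01 then shift xyz [-557.8   -0.9   58.9] z after [ 0.99  0.12 -0.  ]
```

Emit:
{"fn": "move_arm", "kwargs": {
  "plan": [
    [[36,-36,-0.3,3.8,0],[36,-36,-0.3,3.8,0],[36,-36,-0.3,3.8,0],[36,-36,0,3.8,0],[36,-36,0,3.8,0],[36,-36,0,3.8,0],[36,-36,0,3.8,0],[36,-36,0,3.8,0],[36,-36,0,3.8,0],[36,-36,0,3.8,0]]
  ]
}}

```text
time_s: 27.38
tcp_pos: [485.5, 192.0, 311.7]
orientation: [0.529, -0.47, 0.47, -0.528]
wrist_force: [1.1, -0.7, -3.4]
finger_gap: 44.2
```

Emit:
{"fn": "move_arm", "kwargs": {
  "plan": [
    [[36,-36,0,3.8,0],[36,-36,0,3.8,0],[36,-36,0,3.8,0],[36,-36,0,3.8,0],[36,-36,0,3.8,0],[36,-10,0,1,0],[36,0,0,0,0],[36,0,0,0,0]]
  ]
}}

```text
time_s: 28.05
tcp_pos: [483.7, 381.7, 311.1]
orientation: [0.529, -0.47, 0.47, -0.528]
wrist_force: [-0.4, -0.4, -4.0]
finger_gap: 43.9
```

```bash
python3 - <<'E'
from h import *
to([*slot(130.5),151],RY)
E
```

```text
t 28.05 tcp [483.7 381.7 311.1] tooly [-0.002 -0.002 -1.   ] q6 1.99 gap 43.9 F [-0.4 -0.4 -4. ]
  target [483.7 390.7 151. ] turn 0.11 then shift xyz [ -9.2 160.1   1.4] z after [ 0.99  0.12 -0.  ]
```

Emit:
{"fn": "move_arm", "kwargs": {
  "plan": [
    [[36,-9,0,1,0],[36,0,15,0,0],[36,0,35,0,0],[36,0,35,0,0],[36,0,20,0,0],[36,0,5,0,0],[36,0,0,0,0],[36,0,0,0,0]]
  ]
}}

```text
time_s: 28.72
tcp_pos: [484.7, 390.2, 204.1]
orientation: [-0.527, 0.47, -0.471, 0.528]
wrist_force: [-0.2, 0.5, -2.4]
finger_gap: 44.2
```

```bash
python3 - <<'E'
from h import *
to([*slot(130.5),151],RY)
a=manip.grab_frame("wrist")["img"];cv2.imwrite("pics/w7.png",a[:,:,::-1])
E
```

```text
t 28.72 tcp [484.7 390.2 204.1] tooly [ 0.001  0.001 -1.   ] q6 2.00 gap 44.2 F [-0.2  0.5 -2.4]
  target [483.7 390.7 151. ] turn -0.03 then shift xyz [-0.6 53.1 -1. ] z after [0.99 0.12 0.  ]
```

View pics/w7.png

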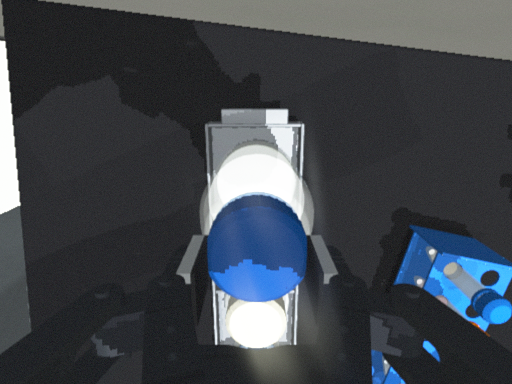

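Large is centred over the left-hand compartment, and grey at (257,320) is beside it. Lower it.

Emit:
{"fn": "move_arm", "kwargs": {
  "plan": [
    [[36,-0.6,15,-0.5,0],[36,0,15,0,0],[36,0,10,0,0],[36,0,6,0,0],[36,0,3,0,0],[36,0,0,0,0],[36,0,0,0,0]]
  ]
}}

```text
time_s: 29.35
tcp_pos: [483.8, 391.0, 154.4]
orientation: [-0.528, 0.47, -0.47, 0.528]
wrist_force: [-0.4, -0.1, -3.3]
finger_gap: 44.2
```

Emit:
{"fn": "move_arm", "kwargs": {
  "plan": [
    [[36,0,1.5,0,0],[36,0,1,0,0],[36,0,0,0,0],[36,0,0,0,0]]
  ]
}}

```text
time_s: 29.68
tcp_pos: [483.7, 391.0, 151.7]
orientation: [-0.528, 0.47, -0.47, 0.528]
wrist_force: [-0.5, 1.1, -0.8]
finger_gap: 44.4
```

Emit:
{"fn": "move_arm", "kwargs": {
  "plan": [
    [[36,0,1,0,0],[36,0,0,0,0],[36,0,0,0,0]]
  ]
}}

```text
time_s: 29.93
tcp_pos: [483.7, 391.4, 151.6]
orientation: [-0.527, 0.47, -0.47, 0.529]
wrist_force: [-1.5, 1.0, 6.5]
finger_gap: 43.7
```

Emit:
{"fn": "move_arm", "kwargs": {
  "plan": [
    [[36,0,-0.8,0,0],[36,0,0,0,0],[80,0,0,0,0],[80,0,0,0,0],[80,0,0,0,0],[80,0,0,0,0],[80,0,-10,0,0],[80,0,-30,0,0],[80,0,-40,0,0],[80,0,-20,0,0]]
  ]
}}

```text
time_s: 30.77
tcp_pos: [483.9, 391.1, 255.7]
orientation: [-0.527, 0.47, -0.471, 0.529]
wrist_force: [1.2, -0.2, 1.0]
finger_gap: 80.0
```

Emit:
{"fn": "move_arm", "kwargs": {
  "plan": [
    [[80,36,0,0,0],[80,36,0,0,0],[80,36,0,0,0],[80,36,0,0,0],[80,36,0,0,0],[80,36,0,0,0],[80,36,0,0,0],[80,36,0,0,0],[80,36,0,0,0],[80,36,0,0,0]]
  ]
}}

```text
time_s: 31.6
tcp_pos: [524.9, 31.5, 252.0]
orientation: [-0.528, 0.47, -0.471, 0.528]
wrist_force: [1.9, 1.5, 0.1]
finger_gap: 80.1
```

Emit:
{"fn": "move_arm", "kwargs": {
  "plan": [
    [[80,36,0,0,0],[80,36,0,0,0],[80,36,0,0,0],[80,36,0,0,0],[80,36,0,0,0],[80,36,0,0,0],[80,0,0,0,0]]
  ]
}}

```text
time_s: 32.18
tcp_pos: [550.4, -187.0, 250.9]
orientation: [0.527, -0.471, 0.472, -0.527]
wrist_force: [-0.5, 0.2, -0.4]
finger_gap: 79.9
```

```bash
python3 - <<'E'
from h import *
f=manip.grab_frame("top");w=cloud(f)
ax=np.radians(RY);M=np.array([[np.cos(ax),np.sin(ax)],[-np.sin(ax),np.cos(ax)]])
for n,y,h in(("large",130.5,142),("grey",43.5,129),("small",-43.5,86),("green",-130.5,138)):
    c=slot(y);m=(abs(w[...,2]-h-1)<7)&(np.hypot(w[...,0]-c[0],w[...,1]-c[1])<32)
    p=w[m];q=(p.min(0)+p.max(0))/2
    print(n,m.sum(),"rack xy",(M@(q[:2]-RC)).round(1),"top %.1f want %d"%(np.percentile(p[:,2],85),h+3))
f0=dict(np.load("top.npz"));w0=cloud(f0);s=np.s_[105:133,256:288]
for a in(w0,w):
    p=a[s].reshape(-1,3);p=p[(p[:,2]>12)&(p[:,2]<25)];print("timer",len(p),p.mean(0).round(1))
to([0,0,0],0)
cv2.imwrite("pics/end.png",f["img"][:,:,::-1])
E
```

```text
large 321 rack xy [  1.3 133. ] top 146.1 want 145
grey 251 rack xy [-0.3 43.3] top 133.3 want 132
small 192 rack xy [  1.9 -44. ] top 90.4 want 89
green 165 rack xy [   0.2 -130. ] top 142.3 want 141
timer 523 [695.8 -73.3  16.7]
timer 515 [695.9 -73.3  16.6]
t 32.23 tcp [ 550.1 -184.5  251. ] tooly [-0. -0. -1.] q6 0.99 gap 80.1 F [0.6 0.1 0.6]
  target [0 0 0] turn 6.40 then shift xyz [-184.5  251.1 -550. ] z after [ 1. -0. -0.]
```

View pics/end.png

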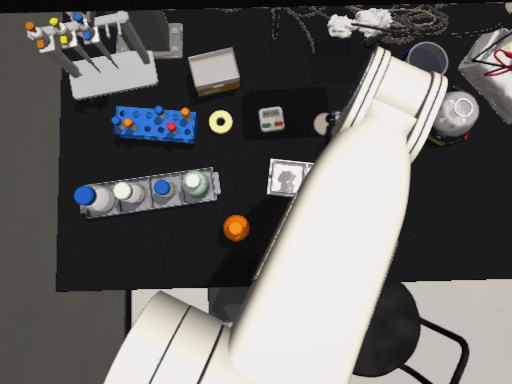

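Final view: the rack holds, left to right, large (88,197), grey (124,192), small (163,188) and green (195,183), which mirrors the tray order. The timer is still at (271,119) and orange at (236,228) was left alone. Handing in.

```bash
python3 -c "
from bench import manip
print(manip.finish_job())"
```

```text
the job is handed in; nothing more can be done
None
```

I moved all four bottles into the rack in mirrored order and handed the job in at about 32 s of robot time. Left to right the rack now holds large, grey cap, small and green. The trays held green, small, grey cap and large. I took each bottle by its cap, lowered it until light contact showed (at most 13.5 N measured), then released it.

**Position:** in the last top-camera check, every bottle was within 3 mm of its compartment centre, against the 24 mm allowed.

**Height:** cap tops read 1.1 to 1.4 mm above the expected heights, which is within the camera's 2 mm calibration. I take this to mean the bottles stand flat on the compartment floors.

**Bystanders:** the timer's measured position changed by 0.1 mm. Orange stayed in place. The arm hid pink and most of the tray row in the last picture, so I did not check those again.

**Disagreement:** the gripper reported a gap 3 to 4 mm smaller than the stated cap width on every bottle. All four grips held steady. No check failed.

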